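# Zero the bench tally counter under its push-latch cover

## Robot

A 6-joint arm with a two-finger parallel gripper is mounted at the origin on a cart in front of the work surface, level with it; the furniture and walls round the work are solid. World frame = base frame: x ahead of the robot, y to its left, z up, the work surface at z = 0. Lengths are in mm, angles in rad, forces in N, time in s.
With the tool pointing down it reaches from about 275 to 750 mm from the base axis. Payload 10.2 kg.
Tool frame: the origin (TCP) lies midway between the tips of the shut fingers; the grasp point (between the pads) lies 19 mm behind it; z points along the fingers, y is the line along which they close (so a half turn about z gives the same grasp; the last joint's range is limited). The gripper opens to 85 mm and grips with 20 to 120 N. Pads are 22 mm wide; open, the fingers measure 114 mm over their backs; the gripper's body (76 mm by 85 mm) begins 54 mm behind the grasp point. The pads swing forward as they close: fully open they stand 13 mm farther back than shut.
Start: joints at [-1.501, 0.313, 1.498, -0, 1.331, -0.223], TCP at [151.52, -502.666, 231.294] pointing down, gripper open.
Joint ranges: [-2.94, 2.94], [-0.97, 2.17], [0.19, 2.56], [-1.23, 4.37], [0.02, 3.11], [-2.88, 2.88]. Speed limits (rad/s): [2.39, 2.39, 3.01, 3.14, 3.14, 3.14].

## Interface

Orientations are given as a unit quaternion [w, x, y, z].
In Python, from rig import ctrl gives the robot as it stands.
- The arm moves only by the tool send_rows, never from a script. Its argument "targets" is a list of rows, each a list of 7 numbers: the closure, from -1 (fully open) to 1 (shut), so that 0 is half open, then the shift along the tool's x, y, z in m, then the turn, a rotation vector about the tool's x, y, z in rad. In form: [[claw, dx, dy, dz, ax, ay, az], ...]. A call has exactly 10 rows; each row shifts and turns the commanded pose from where the row before left it, along the tool's axes as they then stand; what a row does not reach is not made up. A row lasts 1/8 s, in which the tool goes at most 62.5 mm and 10.7 degrees, less where a joint would pass 70% of its speed; a pose out of reach is approached as far as the arm can. A call with a gripper value outside its range is refused whole. The fingers move at their own pace and stop on an object; "squeeze" is the grip in N (left out, the last holds). Time passes only in rows, so rows that do not move let the fingers close, or fill a call up. It gives the time, the measured TCP pose, the force, the opening and the grip force at its end, in the units of the state.
- ctrl.sense(): the state, without advancing time (a new reading comes with each control period).
- ctrl.capture(name): name is "scene" or "top" or "wrist"; returns a dict with "img" (480x640x3 uint8, red, green, blue), "camera_matrix" (3x3 intrinsics, pixels), "k1" (the pictures are not rectified: a ray, as slopes to the right and down, at radius r is drawn at 1 + k1 r^2 times it, then the intrinsics apply), "R" (3x3) and "t" (3): a world point X has camera coordinates R X + t. Camera axes: x right, y down, z forward; pixel columns grow to the right and rows downward; lengths in mm; the calibration is good to about 2 mm. A picture is of the moment at which its call begins. There is no depth.
- ctrl.finish_job(): hands the job in; it is judged then, once.
Trained networks look in a picture, given as the dict that the camera call returned (one of the last four; its "shot" number tells which), for a name from the list of things; names that differ only in an ending like _2 or _b are one class to them, and where a whole thing is asked for, a point or a joint stands for the part that bears it (a point fixed in the world has none). Each returns a list of dicts, best first, with "score" (0 to 1); they miss things now and then, are a little off and sometimes report something else, mostly with a low value. They report only what shows in the picture. A call takes as long as a camera call.
- ctrl.boxes_of(query, picture): "extent" ([left, top, width, height] in pixels, round what is visible of it).
- ctrl.landmark_of(query, picture): "point" ([column, row] in pixels: a listed point, or the origin of a listed thing).
The state is a dict: "time_s": time; "joints": joint angles; "dq": joint speeds; "tau": joint torques, N m; "eef_pos": TCP position; "ee_rot": TCP orientation; "force": force on the tool from outside, world axes, zero at the start; "wrist_torque": the same for the moment, N m; "grip_width": opening from 0.0 (shut) to 1.0 (fully open); "grip_force": force on a finger pad.
Only numpy, scipy, OpenCV 4.12 (cv2) and the standard library are available. Lean on these libraries where they do the work, as an engineer would, in place of code of your own. Each camera call takes 0.05 s, during which the arm holds its last target. There are 200 camera calls.

## Task

Zero the tally counter: push its push-latch cover all the way in and let go so that it pops up by itself, press the round button underneath fully in, and then push the cover back down and all the way in again so that it stays latched shut. Only press with the fingers, without picking anything up, and leave the loupe, the ring gauge and the small spring beside the counter where they stand.

Things in the scene. Friction and masses are not known exactly. Their poses are not given: they have to be found in the camera images.
- counter: Tally counter: low grey box 150 x 112 mm (x by y), flat deck 34 mm high, fixed to the worktop. Origin at the centre of its underside, z up. The -x end, roughly towards the robot, shows a dark display window 36 mm above the worktop; the rest of the deck is under the cover.
- cover_hinge (a point): Middle of the hinge axis of the cover: 66 mm towards +x from the counter's origin, 44 mm above the worktop, axis along the counter's y; stays put. The cover is a bare aluminium cap 100 mm long, 104 mm wide, free edge towards -x; outer face 22 mm from the axis, hollow below with 18 mm deep sides.
- cover_press (a point): Middle of the thin dark rubber press pad (14 x 44 mm) on the cover's outer face by its free edge, 86 mm from the hinge axis along the cover; latched, it is 67 mm above the worktop. Moves with the cover. z points out of the outer face (up when shut, away from the display when open), x from the free edge to the hinge.
- cover (a joint): Cover angle, rad: about 0.01 latched, + raised. Push-push latch: push the pad in to the stop at -0.098 (9 mm down, 2 to 4 N; frees past -0.075) and let go: a damped spring (2 N at the pad) lifts it in about 2 s to about 1.4, giving to 1.9. Push it down to the stop again (past -0.085), let go: it stays latched. Pushed less, it rises again; one more full push reopens it.
- reset_top (a point): Centre of the top face of the grey round push button, 28 mm across, in a black round collar 44 mm across (40 mm above the worktop) on the deck under the cover; 6 mm towards -x from the counter's origin, its top 50 mm above the worktop. Uncovered when the cover is open.
- reset (a joint): Travel of that button, m: 0 = out, 0.006 = fully in. Spring-loaded, about 4 N fully in, comes back by itself; counts as pressed past 0.0045.
- loupe: Black standing magnifier, 45 mm across, 49 mm high, loose beside the counter; origin at the centre of its underside. To be left alone.
- ring_gauge: Steel ring gauge lying flat, 52 mm across, 16 mm high, loose beside the counter; origin at the centre of its underside. To be left alone.
- small_spring: Small dark coil spring standing upright, 30 mm across, 26 mm high, loose beside the counter; origin at the centre of its underside. To be left alone.

How it is judged:
By the outcome, as a careful person would: the job done as asked, in the order asked, and still so for the second after the job is handed in, with the robot touching nothing.
It also fails if it takes over 48 s, if anything falls off the work surface, if the arm or the gripper's body presses on something with over 40 N, if the wrist force passes 120 N, or if a joint passes its speed limit or range.

## Working session

There is one attempt and no reset: what is moved stays moved. The work goes in short steps, Python scripts to look and compute and a tool call to move; the robot and the scene stay as the last step left them, time stands still between calls to the robot, and variables do not carry over. Pictures are saved under pics/ and viewed, at most 10 in all, crops included, and the job is handed in when it is done.

Besides the shell and the picture viewer there is one more tool, called as a command line: name --pt "numbers of a row" for each row, then --argument value for the rest. send_rows: Moves the arm, as the interface text tells. Its arguments: {"type":"object","properties":{"targets":{"type":"array"},"squeeze":{"type":"number"}},"required":["targets"]}

```bash
mkdir -p pics; cat > h.py <<'E'
import numpy as np,cv2
from rig import ctrl
def ray(p,uv):
    K=np.array(p["camera_matrix"]);d=np.array([(uv[0]-K[0,2])/K[0,0],(uv[1]-K[1,2])/K[1,1]])
    s=d.copy()
    for _ in range(20): s=d/(1+p["k1"]*(s@s))
    R=np.array(p["R"]);return -R.T@np.array(p["t"]),R.T@np.array([s[0],s[1],1])
def onz(p,uv,z):
    o,d=ray(p,uv);return o+d*(z-o[2])/d[2]
def save(p,n): cv2.imwrite(f"pics/{n}.png",cv2.cvtColor(np.asarray(p["img"]),cv2.COLOR_RGB2BGR))
E
python3 - <<'E'
from h import *
s=ctrl.sense();print(s["eef_pos"],s["ee_rot"],s["force"],s["time_s"])
for c in("top","scene"):
    p=ctrl.capture(c);save(p,c+"0")
    for n,z in(("counter",0),("cover_hinge",44),("cover_press",67),("loupe",0),("ring_gauge",0),("small_spring",0)):
        for d in ctrl.landmark_of(n,p)[:2]: print(c,n,round(d["score"],2),np.round(d["point"]),np.round(onz(p,d["point"],z)))
E
```

```text
[ 151.51307335 -502.39266267  230.74062816] [-6.39936080e-04  9.89303461e-01  1.45870653e-01  6.65561671e-05] [ 0.51782544 -0.41816522 -0.38496316] 0.0
top counter 0.93 [383. 253.] [ 544. -122.    0.]
top cover_hinge 0.93 [382. 210.] [ 614. -113.   44.]
top cover_press 0.75 [388. 261.] [ 528. -123.   67.]
top loupe 0.93 [305. 220.] [601.  17.   0.]
top ring_gauge 0.66 [464. 253.] [ 548. -262.    0.]
top ring_gauge 0.53 [305. 220.] [601.  17.   0.]
scene counter 0.82 [349. 244.] [ 547. -126.    0.]
scene counter 0.65 [375. 204.] [ 556. -265.    0.]
scene cover_hinge 0.77 [317. 218.] [ 610. -118.   44.]
scene cover_press 0.82 [357. 219.] [ 530. -122.   67.]
scene loupe 0.98 [286. 281.] [599.  17.   0.]
scene ring_gauge 0.87 [375. 206.] [ 552. -257.    0.]
scene small_spring 0.61 [336. 303.] [498.  23.   0.]
```

View pics/top0.png

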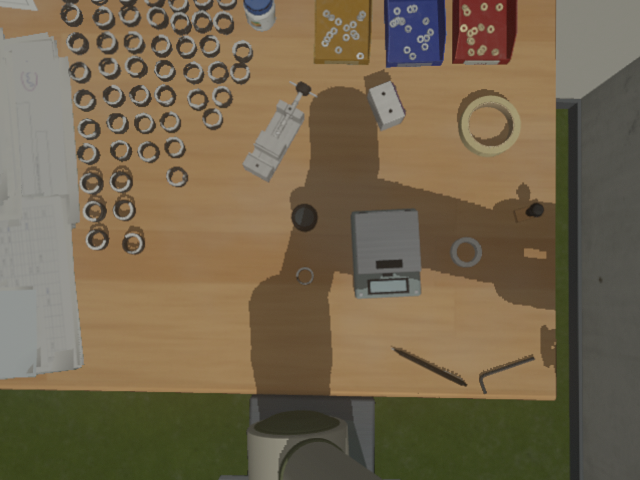

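View pics/scene0.png

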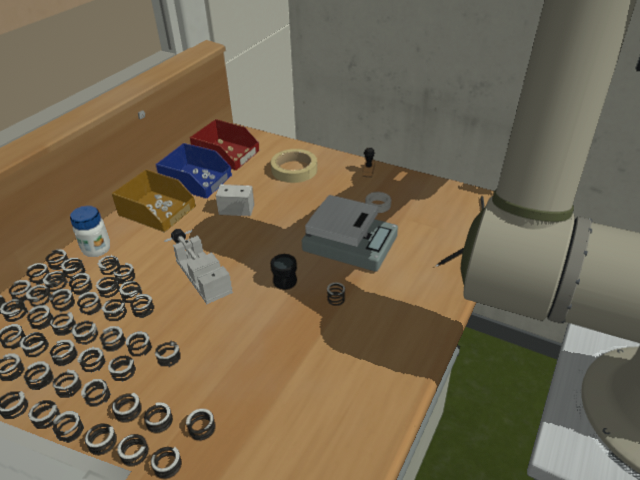

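The counter is at about px (386,253) in the top view, cover shut. The loupe and spring are to its left, (304,217) and (304,276), and the ring gauge is to its right at (466,252). I'll go above the pad with the fingers shut.

send_rows --pt "1 0.0524 -0.0284 0 0 0 0" --pt "1 0.0524 -0.0284 0 0 0 0" --pt "1 0.0524 -0.0284 0 0 0 0" --pt "1 0.0524 -0.0284 0 0 0 0" --pt "1 0.0524 -0.0284 0 0 0 0" --pt "1 0.0524 -0.0284 0 0 0 0" --pt "1 0.0524 -0.0284 0 0 0 0" --pt "1 0.0524 -0.0284 0 0 0 0" --pt "1 0.0524 -0.0284 0 0 0 0" --pt "1 0 0 0 0 0 0.17"

```text
time_s: 1.95
eef_pos: [531.0, -118.9, 230.9]
ee_rot: [-0.0, 0.998, 0.062, 0.0]
force: [-1.0, -0.5, 0.4]
grip_width: 0.003
grip_force: 0.0
```

```bash
cat >> h.py <<'E'
from scipy.spatial.transform import Rotation as Ro
def rel(target,yaw):
    s=ctrl.sense();q=s["ee_rot"];R=Ro.from_quat([q[1],q[2],q[3],q[0]])
    G=Ro.from_euler('z',yaw)*Ro.from_euler('x',np.pi)
    print("t",s["time_s"],"pos",np.round(s["eef_pos"],1),"F",np.round(s["force"],1),"d_tool",np.round(R.inv().apply(np.array(target)-s["eef_pos"]),1),"rv",np.round((R.inv()*G).as_rotvec(),3))
E
python3 - <<'E'
from h import *
rel([529,-122,95],.06)
p=ctrl.capture("wrist");save(p,"w1")
for n,z in(("counter",0),("cover_hinge",44),("cover_press",67)):
    for d in ctrl.landmark_of(n,p)[:2]: print(n,round(d["score"],2),np.round(d["point"]),np.round(onz(p,d["point"],z)))
E
```

```text
t 1.95 pos [ 531.  -118.9  230.9] F [-1.  -0.5  0.4] d_tool [ -2.4   2.9 135.9] rv [-0.001 -0.     0.064]
counter 0.76 [331. 173.] [ 544. -119.    0.]
counter 0.7 [490. 191.] [ 546. -262.    0.]
cover_hinge 0.71 [336.  96.] [ 609. -115.   44.]
cover_press 0.77 [331. 219.] [ 522. -122.   67.]
```

View pics/w1.png

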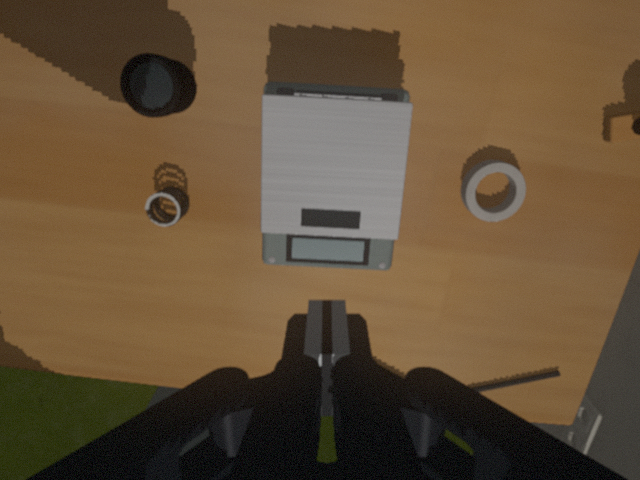

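The wrist view shows the pad at (331,218), which puts it at about (522,-122). The hinge is at about (609,-115) and the yaw about 0.07. Next I descend and press.

send_rows --pt "1 -0.008 0.001 0.04 0 0 0" --pt "1 0 0 0.045 0 0 0.055" --pt "1 0 0 0.045 0 0 0" --pt "1 0 0 0.02 0 0 0" --pt "1 0 0 0.01 0 0 0" --pt "1 0 0 0.004 0 0 0" --pt "1 0 0 0.003 0 0 0" --pt "1 0 0 0.002 0 0 0" --pt "1 0 0 0.002 0 0 0" --pt "1 0 0 0 0 0 0"

```text
time_s: 3.4
eef_pos: [521.6, -123.9, 60.4]
ee_rot: [0.0, 0.999, 0.034, 0.0]
force: [-1.8, -0.7, 1.2]
grip_width: -0.002
grip_force: 1.1
```

send_rows --pt "1 0 0 0.001 0 0 0" --pt "1 0 0 0.001 0 0 0" --pt "1 0 0 0.001 0 0 0" --pt "1 0 0 0 0 0 0" --pt "1 0 0 0 0 0 0" --pt "1 0 0 0 0 0 0" --pt "1 0 0 0 0 0 0" --pt "1 0 0 0 0 0 0" --pt "1 0 0 0 0 0 0" --pt "1 0 0 0 0 0 0"

```text
time_s: 4.65
eef_pos: [521.5, -123.9, 58.0]
ee_rot: [0.0, 0.999, 0.034, 0.0]
force: [-4.6, 0.1, 9.5]
grip_width: -0.002
grip_force: 5.1
```

9.5 N means it is at the stop. Retreat towards -x.

send_rows --pt "1 -0.01 0 -0.025 0 0 0" --pt "1 -0.045 0 -0.03 0 0 0" --pt "1 -0.045 0 -0.03 0 0 0" --pt "1 -0.02 0 -0.05 0 0 0" --pt "1 0 0 -0.05 0 0 0" --pt "1 0 0 0 0 0 0" --pt "1 0 0 0 0 0 0" --pt "1 0 0 0 0 0 0" --pt "1 0 0 0 0 0 0" --pt "1 0 0 0 0 0 0"

```text
time_s: 5.9
eef_pos: [401.7, -131.8, 241.9]
ee_rot: [-0.0, 0.999, 0.034, -0.0]
force: [0.1, -0.5, -0.0]
grip_width: 0.0
grip_force: 0.0
```

send_rows --pt "1 0 0 0 0 0 0" --pt "1 0 0 0 0 0 0" --pt "1 0 0 0 0 0 0" --pt "1 0 0 0 0 0 0" --pt "1 0 0 0 0 0 0" --pt "1 0 0 0 0 0 0" --pt "1 0 0 0 0 0 0" --pt "1 0 0 0 0 0 0" --pt "1 0 0 0 0 0 0" --pt "1 0 0 0 0 0 0"

```text
time_s: 7.15
eef_pos: [401.7, -131.9, 242.3]
ee_rot: [0.0, 0.999, 0.034, 0.0]
force: [0.1, -0.8, 0.2]
grip_width: 0.001
grip_force: 0.0
```

```bash
python3 - <<'E'
from h import *
rel([537,-121,75],.065)
for c in("wrist","scene"):
    p=ctrl.capture(c);save(p,c+"2")
    for d in ctrl.landmark_of("reset_top",p)[:2]: print(c,round(d["score"],2),np.round(d["point"]),np.round(onz(p,d["point"],50)))
a,b=cv2.imread("pics/wrist2.png"),cv2.imread("pics/scene2.png")
cv2.imwrite("pics/m2.png",np.hstack([cv2.resize(a,(400,300)),b[100:325,250:550][:, :].repeat(1,0) if 0 else cv2.resize(b[130:310,250:490],(400,300))]))
E
```

```text
t 7.15 pos [ 401.7 -131.9  242.3] F [ 0.1 -0.8  0.2] d_tool [135.7  -1.7 167.3] rv [ 0.    -0.     0.003]
wrist 0.55 [326.  14.] [ 535. -121.   50.]
scene 0.75 [355. 223.] [ 536. -129.   50.]
```

View pics/m2.png

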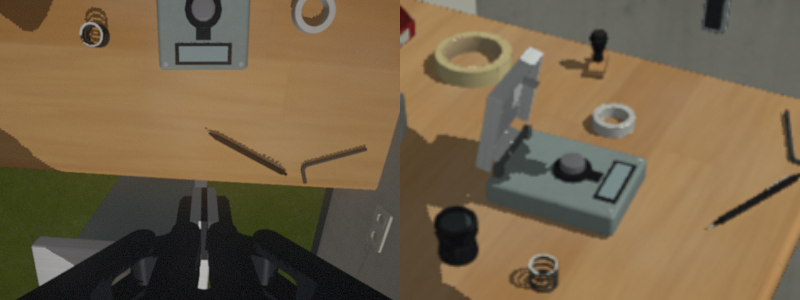

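The cover is open (right view), and the button in the wrist view is at about (535,-121). Press it.

send_rows --pt "1 0.033 0 0.045 0 0 0" --pt "1 0.033 0 0.045 0 0 0" --pt "1 0.033 0 0.045 0 0 0" --pt "1 0.033 -0.0005 0.045 0 0 0" --pt "1 0 0 0.008 0 0 0" --pt "1 0 0 0.003 0 0 0" --pt "1 0 0 0.003 0 0 0" --pt "1 0 0 0.002 0 0 0" --pt "1 0 0 0.001 0 0 0" --pt "1 0 0 0 0 0 0"

```text
time_s: 8.6
eef_pos: [533.6, -122.9, 45.9]
ee_rot: [0.0, 0.999, 0.034, 0.0]
force: [-0.5, -0.7, 3.8]
grip_width: -0.0
grip_force: 1.5
```

send_rows --pt "1 0 0 0.001 0 0 0" --pt "1 0 0 0.001 0 0 0" --pt "1 0 0 0 0 0 0" --pt "1 0 0 0 0 0 0" --pt "1 0 0 0 0 0 0" --pt "1 0 0 0 0 0 0" --pt "1 0 0 0 0 0 0" --pt "1 0 0 0 0 0 0" --pt "1 0 0 0 0 0 0" --pt "1 0 0 0 0 0 0"

```text
time_s: 9.85
eef_pos: [533.7, -122.8, 44.0]
ee_rot: [0.0, 0.999, 0.034, 0.0]
force: [-2.4, -2.1, 8.7]
grip_width: 0.0
grip_force: 4.5
```

Button is at its stop. Up, over the cover, and down behind it.

send_rows --pt "1 0 0 -0.05 0 0 0" --pt "1 0 0 -0.055 0 0 0" --pt "1 0 0 -0.055 0 0 0" --pt "1 0.02 0 -0.01 0 0 0" --pt "1 0.05 0 0 0 0 0" --pt "1 0.05 0 0 0 0 0" --pt "1 0.01 0 0 0 0 0" --pt "1 0 0 0.04 0 0 0" --pt "1 0 0 0.035 0 0 0" --pt "1 0 0 0 0 0 0"

```text
time_s: 11.1
eef_pos: [661.7, -112.9, 135.2]
ee_rot: [-0.001, 0.999, 0.034, -0.003]
force: [0.8, 0.7, 0.0]
grip_width: 0.0
grip_force: 0.0
```

```bash
python3 - <<'E'
from h import *
rel([617+11,-114,132],.068)
p=ctrl.capture("scene");save(p,"s3")
b=cv2.imread("pics/s3.png");cv2.imwrite("pics/s3c.png",cv2.resize(b[50:310,200:500],(750,600)[::1]))
h=np.array([609,-115,44.]);u=np.array([.9977,.068,0]);T0=None
for th in np.arange(1.4,-.11,-.15):
    q=h+u*(-86*np.cos(th)+23*np.sin(th)+11*np.sin(max(th,0)))+np.array([0,0,86*np.sin(th)+23*np.cos(th)])
    print(round(th,2),np.round(q,1), np.round([ (q-T0)@u,q[2]-T0[2]],1) if T0 is not None else "");T0=q
E
```

```text
t 11.1 pos [ 661.7 -112.9  135.2] F [0.8 0.7 0. ] d_tool [-33.7  -1.2   3.4] rv [-0.003  0.006 -0.   ]
1.4 [ 627.8 -113.7  132.7] 
1.25 [ 614.1 -114.6  132.9] [-13.7   0.2]
1.1 [ 600.3 -115.6  131.1] [-13.9  -1.8]
0.95 [ 586.7 -116.5  127.3] [-13.7  -3.7]
0.8 [ 573.6 -117.4  121.7] [-13.2  -5.6]
0.65 [ 561.2 -118.3  114.4] [-12.4  -7.4]
0.5 [ 550.  -119.   105.4] [-11.3  -8.9]
0.35 [ 540.  -119.7   95.1] [-10.  -10.3]
0.2 [ 531.6 -120.3   83.6] [ -8.4 -11.5]
0.05 [ 525.  -120.7   71.3] [ -6.7 -12.4]
-0.1 [ 521.3 -121.    58.3] [ -3.7 -13. ]
```

View pics/s3c.png

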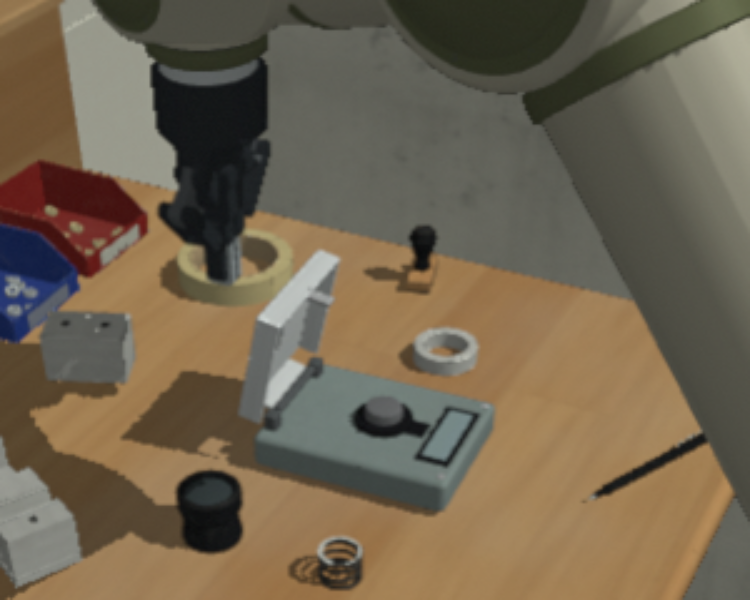

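The cover is open with the fingers behind it at about (225,270), clear of the other things. Sweep it shut along the arc.

send_rows --pt "1 -0.014 0 0.004 0 0 0" --pt "1 -0.02 -0.001 0 0 0 0" --pt "1 -0.007 0 0 0 0 0" --pt "1 -0.007 0 0 0 0 0" --pt "1 -0.007 0 0.001 0 0 0" --pt "1 -0.007 0 0.001 0 0 0" --pt "1 -0.007 0 0.002 0 0 0" --pt "1 -0.007 0 0.002 0 0 0" --pt "1 -0.0065 0 0.003 0 0 0" --pt "1 -0.0065 0 0.003 0 0 0"

```text
time_s: 12.4
eef_pos: [573.8, -118.7, 122.0]
ee_rot: [-0.0, 0.999, 0.034, 0.0]
force: [0.2, -0.1, 0.0]
grip_width: -0.001
grip_force: 0.4
```

```bash
python3 - <<'E'
from h import *
rel([573.6,-117.4,121.7],.068)
p=ctrl.capture("scene");save(p,"s4")
b=cv2.imread("pics/s4.png");cv2.imwrite("pics/s4c.png",cv2.resize(b[100:310,230:470],(640,560)))
E
```

```text
t 12.4 pos [ 573.8 -118.7  122. ] F [ 0.2 -0.1  0. ] d_tool [-0.1 -1.3  0.3] rv [-0. -0. -0.]
```

View pics/s4c.png

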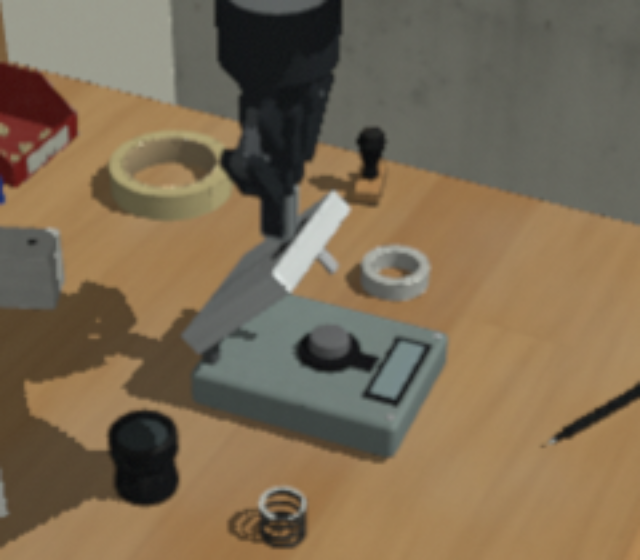

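The cover follows the fingers, now about 45° open. Continue.

send_rows --pt "1 -0.0062 -0.0005 0.0037 0 0 0" --pt "1 -0.0062 -0.0005 0.0037 0 0 0" --pt "1 -0.0056 0 0.0045 0 0 0" --pt "1 -0.0056 0 0.0045 0 0 0" --pt "1 -0.005 0 0.005 0 0 0" --pt "1 -0.005 0 0.005 0 0 0" --pt "1 -0.0042 0 0.0057 0 0 0" --pt "1 -0.0042 0 0.0057 0 0 0" --pt "1 -0.0033 0 0.0062 0 0 0" --pt "1 -0.0033 0 0.0062 0 0 0"

```text
time_s: 13.7
eef_pos: [525.5, -121.0, 71.7]
ee_rot: [0.0, 0.999, 0.034, 0.0]
force: [1.0, 0.7, 1.7]
grip_width: -0.0
grip_force: 0.9
```

send_rows --pt "1 -0.001 0 0.005 0 0 0" --pt "1 -0.001 0 0.004 0 0 0" --pt "1 0 0 0.002 0 0 0" --pt "1 0 0 0.001 0 0 0" --pt "1 0 0 0.001 0 0 0" --pt "1 0 0 0.0005 0 0 0" --pt "1 0 0 0 0 0 0" --pt "1 0 0 0 0 0 0" --pt "1 0 0 0 0 0 0" --pt "1 0 0 0 0 0 0"

```text
time_s: 14.95
eef_pos: [523.7, -121.1, 58.6]
ee_rot: [-0.0, 0.999, 0.034, -0.0]
force: [-2.1, 0.1, 1.8]
grip_width: 0.003
grip_force: 1.2
```

Not at the stop yet; 1.5 mm more, as in the first push.

send_rows --pt "1 0 0 0.0005 0 0 0" --pt "1 0 0 0.0005 0 0 0" --pt "1 0 0 0.0005 0 0 0" --pt "1 0 0 0 0 0 0" --pt "1 0 0 0 0 0 0" --pt "1 0 0 0 0 0 0" --pt "1 0 0 0 0 0 0" --pt "1 0 0 0 0 0 0" --pt "1 0 0 0 0 0 0" --pt "1 0 0 0 0 0 0"

```text
time_s: 16.2
eef_pos: [523.8, -121.2, 58.1]
ee_rot: [0.0, 0.999, 0.034, 0.0]
force: [-5.5, 1.2, 13.7]
grip_width: -0.002
grip_force: 6.9
```

At the stop (13.7 N). Release straight up.

send_rows --pt "1 0 0 -0.01 0 0 0" --pt "1 0 0 -0.03 0 0 0" --pt "1 -0.03 0 -0.05 0 0 0" --pt "1 -0.03 0 -0.05 0 0 0" --pt "1 -0.03 0 -0.03 0 0 0" --pt "1 0 0 0 0 0 0" --pt "1 0 0 0 0 0 0" --pt "1 0 0 0 0 0 0" --pt "1 0 0 0 0 0 0" --pt "1 0 0 0 0 0 0"

```text
time_s: 17.45
eef_pos: [434.0, -127.2, 226.7]
ee_rot: [-0.0, 0.999, 0.034, -0.0]
force: [0.2, -0.0, 0.1]
grip_width: 0.0
grip_force: 0.0
```

```bash
python3 - <<'E'
from h import *
p=ctrl.capture("scene");save(p,"s5")
b=cv2.imread("pics/s5.png");cv2.imwrite("pics/s5c.png",cv2.resize(b[130:320,230:470],(640,507)))
E
```

```text
(no output)
```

View pics/s5c.png

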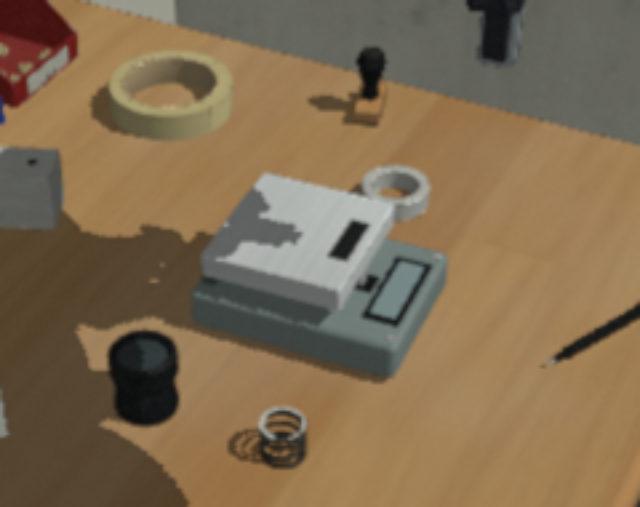

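The cover is shut, with the pad at about (361,220) in the full frame, the same as at the start. The neighbouring things haven't moved. Hand in.

```bash
python3 -c "
from rig import ctrl
print(ctrl.finish_job())"
```

```text
the job is handed in; nothing more can be done
None
```

I opened the cover, pressed the reset button to its stop, pushed the cover shut again (it was still down a second after release), and handed the job in at about 17.5 s; the loupe, ring gauge and spring were not touched.

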